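Lift the drawer over its catch and fetch the hob scraper

ROBOT

A 6-joint arm with a two-finger parallel gripper is mounted at the origin on the work surface. World frame = base frame: x ahead of the robot, y to its left, z up, the work surface at z = 0. Lengths are in m, angles in rad, forces in N, time in s.
With the tool pointing down it reaches from about 0.2 to 0.875 m from the base axis. Payload 3.4 kg.
Tool frame: the origin (TCP) lies between the finger pads; the fingertips stand 25 mm ahead of it and the grasp point (between the pads) lies 6 mm ahead of it (r.nose_length is the z of the fingertips in the tool frame, in m); z points along the fingers, y is the line along which they close (so a half turn about z gives the same grasp; the last joint's range is limited). The gripper opens to 94 mm and grips with 3 to 60 N. Pads are 16 mm wide; open, the fingers measure 119 mm over their backs; the gripper's body (75 mm by 177 mm) begins 78 mm behind the grasp point.
Start: joints at [-1.39, 0.276, 1.505, -0, 1.361, -0.121], TCP at [0.171, -0.549, 0.23] pointing down, gripper open.
Joint ranges: [-2.89, 2.89], [-0.75, 2.08], [0.22, 2.7], [-1.18, 4.32], [0.11, 2.71], [-2.7, 2.7]. Speed limits (rad/s): [2.57, 2.57, 3.14, 3.14, 3.14, 3.14].

INTERFACE

Orientations are given as a unit quaternion [w, x, y, z].
In Python, from plant import r, gripper_to, inverse_kinematics, vision, models, telemetry gives the robot as it stands. Calls block until the motion is done:
- r.move_to(position, orientation): joint-space move of the TCP to a pose.
- r.move_l(position, rot=None, vel=0.15, guard=None): straight line of the TCP; rot=None keeps the orientation; vel is the mean speed in m/s. With guard (N) it stops when the force on the tool has changed by that much, and returns True; else False.
- r.movej(angles): joint-space move.
- gripper_to(opening, f_grip=None): finger opening in m; f_grip is the grip in N (None keeps the last); returns when the fingers have stopped.
- r.hold(seconds).
- inverse_kinematics(position, orientation): joint angles nearest the present ones, or None.
- vision.snapshot(name): name is "side" or "top"; returns the picture (480x640x3 uint8, red, green, blue); there is no depth.
- vision.get_calibration(name): a dict with "fx", "fy", "cx", "cy" (pixels), "position" and "orientation" of the camera in the world. Camera axes: x right, y down, z forward; pixel columns grow to the right and rows downward; lengths in m; the calibration is good to about 2 mm. A picture is of the moment at which its call begins. get_calibration takes no time and is no camera call.
A pose or a line that the arm cannot do raises r.PlanningError and nothing moves.
- r.sign_off(): hands the job in; it is judged then, once.
Trained networks look in the newest picture that a camera, given by its name, has taken for a name from the list of things; names that differ only in an ending like _2 or _b are one class to them, and where a whole thing is asked for, a point or a joint stands for the part that bears it (a point fixed in the world has none). Each returns a list of dicts, best first, with "score" (0 to 1); they miss things now and then, are a little off and sometimes report something else, mostly with a low value. They report only what shows in the picture. A call takes as long as a camera call.
- models.boxes_of(thing, camera): "at" ([x, y, z] in m, in world coordinates, good to about 4 mm: the middle of the surface that is visible of it).
- models.regions_of(thing, camera): "pixels" (480x640 bool, what is visible of it).
- models.mark_of(thing, camera): "at" ([x, y, z] in m, in world coordinates, good to about 4 mm: a listed point, or the origin of a listed thing).
Readings, each from a call of its own:
- telemetry.current_t(): time.
- telemetry.current_joints(): joint angles.
- telemetry.current_dq(): joint speeds.
- telemetry.current_joint_efforts(): joint torques, N m.
- telemetry.current_ee_pos(): TCP position.
- telemetry.current_tool_rot(): TCP orientation.
- telemetry.current_wrist_force(): force on the tool from outside, world axes, zero at the start.
- telemetry.current_torque(): the same for the moment, N m.
- telemetry.current_opening(): finger opening in m.
- telemetry.current_finger_force(): force on a finger pad.
Only numpy, scipy, OpenCV 4.12 (cv2) and the standard library are available. Lean on these libraries where they do the work, as an engineer would, in place of code of your own. Each camera call takes 0.05 s, during which the arm holds its last target. There are 200 camera calls.

TASK

Pull the drawer of the small counter-top unit right out by its bar handle: part-way it comes up against a lift-over catch, where you raise the front by the handle, pull on over the catch and let the front down again. Then take the hob scraper out of it and lay it gently, flat, on the middle of the empty cooking ring of the hob (the ring nearest the robot). Leave the drawer fully out with its front down, leave the spatula in it, and do not disturb the pan, bowl and soap bottle.

Things in the scene. Friction and masses are not known exactly. Their poses are not given: they have to be found in the camera images.
- unit_face (a point): Fixed white drawer unit with a pale wooden top, 280 mm deep (x), 360 mm wide (y), 130 mm high; this point is the middle of the lower edge of its front face, on the worktop (the unit's centre is 140 mm behind it, along +x). Its -x axis is the way the drawer comes out. A mug (90 mm high) and a jar (110 mm high) stand on its top, 130 mm or more behind the face.
- drawer (a joint): How far the drawer is out, in m: 0 shut, 0.17 against its end stop (fully out). It needs about 2 to 5 N to slide. A hidden lift-over catch blocks it dead somewhere between 0.065 and 0.105; where is found only by pulling until it stops. Before the catch the front cannot be raised: rails hold it down, except in the last 10 mm before the catch (counted from where it stops).
- handle (a point): Middle of the drawer's horizontal steel bar handle: round bar 12 mm thick, 130 mm long along the unit's y, its axis 42 mm in front of the drawer panel, 96 mm above the worktop when level (the panel's top is 17 mm higher, 113 mm above the worktop; the unit's top is at 130 mm). Gap between bar and panel 36 mm. It moves with the drawer; axes as the unit's when level.
- drawer_floor (a point): Middle of the front edge of the drawer's inner floor, 70 mm behind the handle's bar and 30 mm above the worktop. From here the floor runs 227 mm back (+x) and 144 mm to either side (y); side walls 50 mm high. Moves with the drawer.
- scraper_center (a point): Grey plastic hob scraper lying flat in the drawer beside the spatula, to its left or right: 143 mm long along its x, with a straight grip 34 mm wide and 22 mm high from x=-30 to x=70 mm and a wider head, 60 mm wide and 13 mm high, at its -x end. Mass about 0.14 kg. This point lies at the middle of its length and half-way up, 11 mm above its flat underside; z up.
- spatula_grip (a point): Bystander in the drawer: wooden-handled spatula, 160 mm long, lying roughly along the drawer; this point is on its handle. It is longer and flatter than the scraper.
- hob: Fixed black ceramic hob, 510 mm long (x), 290 mm wide (y), top 7 mm above the worktop; origin at the centre of its underside. It has two round rings of 164 mm diameter.
- ring (a point): Centre of the empty cooking ring nearest the robot, on the hob's top surface; axes as the hob's.
- pan_center (a point): Steel pan, 170 mm across, 75 mm high, standing on the far ring; the point is on its axis half-way up. Its edge can come within 110 mm of the empty ring's centre.
- bowl_center (a point): White bowl, 140 mm across, 60 mm high, on the worktop to the right; centre.
- soap_center (a point): Soap bottle, 60 mm across, 170 mm high, on the worktop to the right of the unit; centre.
- drawer_front (a point): Middle of the top front edge of the drawer's panel. Raised by the handle, the whole drawer tilts about a pivot at its rear, 305 mm behind the bar, at most 0.10 rad (handle 30 mm up). At the catch the handle must go up more than 16 mm (20 to 26 is comfortable) and stay so for the next 25 mm of pull; let down, it falls level by its own weight. Raising it takes about 6 N.

How it is judged:
On the way, in this order (a step that is already met when the one before it is completed fails the run):
1. the drawer is out past its catch, at least 150 mm, with the front let down again (value of joint drawer above 0.15 m and height (world z) of handle below 0.103 m), for 0.2 s.
2. the scraper is lifted clear of the drawer (height (world z) of scraper_center above 0.12 m), for 0.1 s.
At the end, for the whole second after the job is handed in: The drawer is out by more than 150 mm with its front down (handle less than 7 mm above its level height); the scraper lies flat (within 0.12 rad) and still on the hob, its centre within 50 mm of the empty ring's centre; the spatula is still in the drawer (all of step 1 and horizontal distance between scraper_center and ring below 0.05 m and z of scraper_center in the frame of ring below 0.02 m and (angle between scraper_center's own z axis and vertical below 0.12 rad or angle between scraper_center's own z axis and vertical above 3.02 rad) and linear speed of scraper below 0.02 m/s and horizontal distance between spatula_grip and drawer_floor below 0.25 m and height (world z) of spatula_grip below 0.08 m); the robot touches nothing.
It fails at once if the pan, bowl or soap bottle is moved by more than 30 mm (distance of any of pan_center, bowl_center, soap_center from where it was at the start of the episode above 0.03 m).
It fails at once if the scraper is dropped or slammed onto the hob (still faster than 0.6 m/s within 30 mm of lying on it) (horizontal distance between scraper_center and ring below 0.15 m and z of scraper_center in the frame of ring below 0.04 m and linear speed of scraper above 0.6 m/s).
It also fails if it takes over 58 s, if anything falls off the work surface, if the arm or the gripper's body presses on something with over 40 N, if the wrist force passes 120 N, or if a joint passes its speed limit or range.

## Working session

There is one attempt and no reset: what is moved stays moved. The work goes in short steps, each a Python script; the robot and the scene stay as the last script left them, time stands still between calls to the robot, and variables do not carry over. Pictures are saved under pics/ and viewed, at most 10 in all, crops included, and the job is handed in when it is done.

```bash
mkdir -p pics; ls
python3 - <<'E'
from plant import r, vision, models, telemetry
import cv2, numpy as np
for c in ("top","side"):
    im=vision.snapshot(c); cv2.imwrite(f"pics/{c}0.png",im[:,:,::-1])
    k=vision.get_calibration(c); print(c,{a:np.round(b,3).tolist() for a,b in k.items()})
    for n in ("handle","unit_face","drawer_front","ring","hob","pan_center","bowl_center","soap_center"):
        m=models.mark_of(n,c)
        print(n,[(np.round(d["at"],3).tolist(),round(d["score"],2)) for d in m[:2]])
print(telemetry.current_tool_rot(),telemetry.current_t(),r.nose_length)
E
```

```text
pics
top {'fx': 556.101, 'fy': 556.101, 'cx': 316.898, 'cy': 247.181, 'position': [0.42, -0.039, 1.415], 'orientation': [0.052, -0.7, 0.71, -0.049]}
handle [([0.591, -0.07, 0.096], 0.65)]
unit_face [([0.672, -0.07, -0.003], 0.92), ([0.424, -0.417, 0.033], 0.18)]
drawer_front [([0.636, -0.071, 0.117], 0.81)]
ring [([0.473, 0.417, 0.006], 0.95)]
hob [([0.588, 0.412, -0.002], 0.61)]
pan_center [([0.707, 0.414, 0.044], 0.9)]
bowl_center [([0.421, -0.42, 0.037], 0.89)]
soap_center [([0.575, -0.469, 0.086], 0.64)]
side {'fx': 490.182, 'fy': 490.182, 'cx': 319.648, 'cy': 239.647, 'position': [0.359, -0.861, 0.773], 'orientation': [-0.442, 0.886, -0.125, 0.062]}
handle [([0.596, -0.073, 0.096], 0.86), ([0.731, 0.0, 0.037], 0.4)]
unit_face [([0.672, -0.072, 0.003], 0.59)]
drawer_front []
ring [([0.475, 0.424, 0.008], 0.59)]
hob [([0.59, 0.415, -0.0], 0.94)]
pan_center [([0.704, 0.412, 0.046], 0.73)]
bowl_center [([0.417, -0.421, 0.029], 0.75)]
soap_center [([0.573, -0.468, 0.084], 0.58)]
[ 7.60420425e-05  9.88637653e-01  1.50318279e-01 -4.34167419e-06] 0.9 0.025
```

View pics/top0.png

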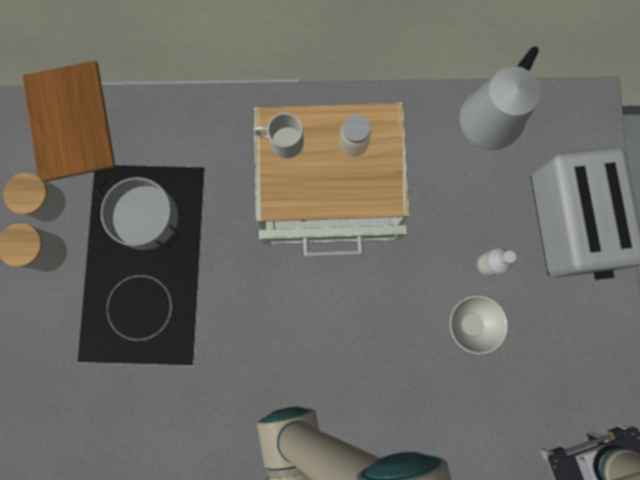

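View pics/side0.png

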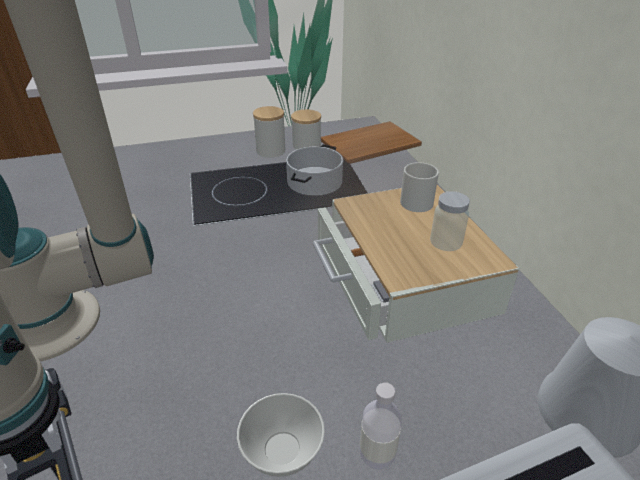

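Top view: the drawer is already slightly open, with its handle at pixels (305–361, 253). The spatula and scraper are still mostly hidden inside. The empty ring is at (139, 307), and the bowl and soap are off to the right. I'll get the unit's yaw from the handle and panel edges and start pulling.

```bash
cat > h.py <<'E'
from plant import r, gripper_to, inverse_kinematics, vision, models, telemetry
import cv2, numpy as np
from scipy.spatial.transform import Rotation as R
def ray(cam,px,z):
    k=vision.get_calibration(cam); q=k["orientation"]
    d=R.from_quat(np.roll(q,-1)).apply([(px[0]-k["cx"])/k["fx"],(px[1]-k["cy"])/k["fy"],1])
    p=np.array(k["position"]); return p+d*(z-p[2])/d[2]
def down(a):  # tool down, closing line at world angle a
    y=np.array([np.cos(a),np.sin(a),0]); z=np.array([0,0,-1.])
    return np.roll(R.from_matrix(np.c_[np.cross(y,z),y,z]).as_quat(),1)
E
python3 - <<'E'
from h import *
for nm,a,b,z in (("face",(258,220),(408,217),.13),("panel",(258,236),(406,231),.113),("backtop",(256,106),(401,103),.13),("hobL",(94,167),(78,361),.007),("hobR",(204,168),(193,364),.007)):
    A,B=ray("top",a,z),ray("top",b,z); print(nm,A.round(3),B.round(3),np.degrees(np.arctan2(*(A-B)[[1,0]])))
for c in("top","side"):
    vision.snapshot(c)
    g=models.regions_of("handle",c)
    if g:
        v,u=np.nonzero(g[0]["pixels"]); w=np.array([ray(c,p,.096) for p in zip(u,v)])
        i,j=w[:,1].argmin(),w[:,1].argmax(); print(c,g[0]["score"],w[i],w[j],len(w))
        if c=="top": # front rows: the bar
            f=[w[u==k][:,:2][w[u==k][:,0].argmin()] for k in range(u.min()+3,u.max()-2)]; f=np.array(f); print(np.polyfit(f[:,1],f[:,0],1), f[:,0].mean(),f[:,1].mean())
    for n in("scraper_center","spatula_grip"): print(n,[(np.round(d["at"],3),d["score"]) for d in models.mark_of(n,c)[:2]])
for a in (0,np.pi): print(inverse_kinematics([.593,-.07,.2],down(a)),inverse_kinematics([.45,-.07,.1],down(a)))
E
```

```text
face [0.671 0.103 0.13 ] [ 0.673 -0.25   0.13 ] 90.28621256223047
panel [0.635 0.105 0.113] [ 0.642 -0.247  0.113] 91.08974752653825
backtop [0.952 0.108 0.13 ] [ 0.954 -0.243  0.13 ] 90.29942411840267
hobL [0.842 0.546 0.007] [0.344 0.565 0.007] -2.1579470224058834
hobR [0.835 0.258 0.007] [0.333 0.278 0.007] -2.2969886419841696Traceback (most recent call last):
  File "<stdin>", line 8, in <module>
  File "h.py", line 5, in ray
    k=vision.get_calibration(cam); q=k["orientation"]
ValueError: time passes only in moves, steps and waits
```

```bash
sed -i 's/^def ray/import functools\n@functools.lru_cache\ndef cal(c): return vision.get_calibration(c)\ndef ray/; s/k=vision.get_calibration(cam)/k=cal(cam)/' h.py
python3 - <<'E'
from h import *
for a in (.007,np.pi+.007): print(inverse_kinematics([.593,-.071,.2],down(a)),inverse_kinematics([.45,-.071,.1],down(a)))
q=down(.007); J=inverse_kinematics([.593,-.071,.2],q)
if J is None or abs(J[5])>2.4: q=down(np.pi+.007)
r.move_to([.593,-.071,.22],q)
gripper_to(.046,30)
for c in("top","side"):
    cv2.imwrite(f"pics/{c}1.png",vision.snapshot(c)[:,:,::-1])
    for n in ("handle",): print(c,n,[(np.round(d["at"],3),d["score"]) for d in models.mark_of(n,c)[:2]])
hit=r.move_l([.593,-.071,.104],vel=.1,guard=8)
print(hit,telemetry.current_ee_pos(),telemetry.current_wrist_force(),telemetry.current_t())
im=vision.snapshot("side"); cv2.imwrite("pics/side2.png",cv2.resize(im[180:380,220:460],None,fx=3,fy=3)[:,:,::-1])
E
```

```text
[-2.35628154e-01  3.27012991e-01  1.50676958e+00 -4.44089210e-16
  1.30781008e+00 -2.42628154e-01] [-3.09420955e-01  2.17150642e-01  1.94968238e+00 -4.44089210e-16
  9.74759632e-01 -3.16420955e-01]
None None
top handle []
side handle [(array([ 0.596, -0.071,  0.096]), 0.97)]
False [ 0.59353447 -0.0711141   0.10470755] [-0.13614939  0.06481353 -0.34448105] 5.6583
```

View pics/side2.png

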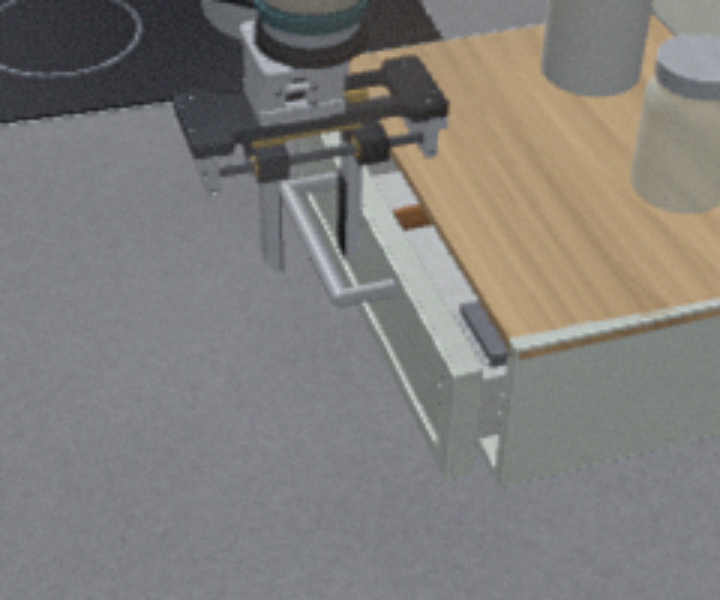

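The fingers straddle the bar, with one in the gap. The spatula's brown grip is at the left (410, 215 in the crop), and the grey scraper lies near the right side wall (485, 330). Next I'll grip and pull to the catch.

Run:
```python
from h import *
d=np.array([-np.cos(.007),-np.sin(.007),0])
gripper_to(0,40); r.hold(.1)
p0=np.array(telemetry.current_ee_pos()); print(telemetry.current_opening(),telemetry.current_finger_force(),telemetry.current_wrist_force(),p0)
hit=r.move_l(p0+.11*d,vel=.05,guard=12)
p=np.array(telemetry.current_ee_pos()); print(hit,p,telemetry.current_wrist_force(),telemetry.current_t())
if hit:
    r.move_l(p-.002*d,vel=.03); print(telemetry.current_wrist_force(),telemetry.current_ee_pos())
    up=r.move_l(p-.002*d+[0,0,.023],vel=.04,guard=22)
    print(up,telemetry.current_wrist_force(),telemetry.current_ee_pos(),telemetry.current_opening(),telemetry.current_t())
    im=vision.snapshot("side"); cv2.imwrite("pics/side3.png",cv2.resize(im[180:380,220:460],None,fx=3,fy=3)[:,:,::-1])
```

```text
0.010634398296351917 39.99839723110199 [ 2.23852894  0.21245986 -1.42295598] [ 0.59363523 -0.0710254   0.10409974]
True [ 0.52924002 -0.07218042  0.10416103] [1.62222783 0.3593632  0.3585853 ] 7.775
[-2.8597867  -2.80711472  2.7605057 ] [ 0.52948804 -0.07213447  0.10401976]
False [ 1.87797309 -2.00634675 -7.17105441] [ 0.53135883 -0.07213173  0.12721149] 0.010888039290039345 8.75
```

View pics/side3.png

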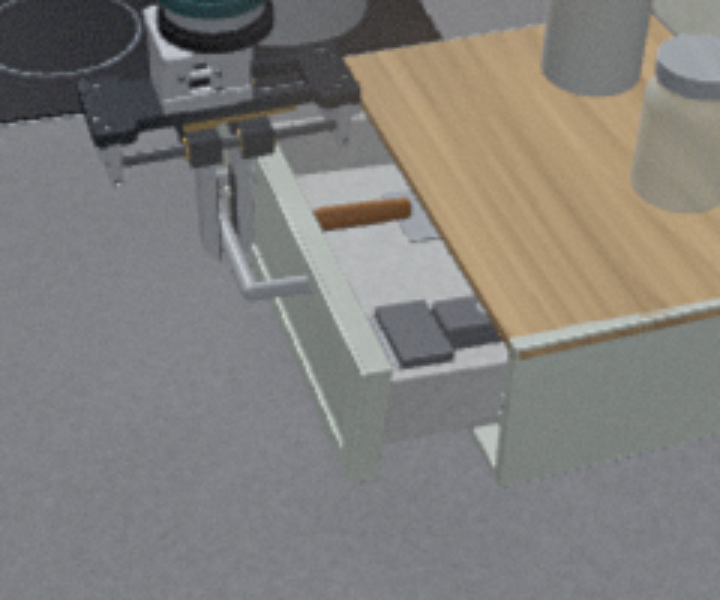

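The front is raised 23 mm, which takes about 7 N. The catch sits at about 0.09–0.1 out. I'll pull over it, lower the front, then pull to the end stop.

Run:
```python
from h import *
d=np.array([-np.cos(.007),-np.sin(.007),0])
p=np.array(telemetry.current_ee_pos())
h1=r.move_l(p+.042*d,vel=.05,guard=15); a=np.array(telemetry.current_ee_pos()); print(h1,a,telemetry.current_wrist_force())
if not h1:
    h2=r.move_l([*a[:2],.1045],vel=.05,guard=20); b=np.array(telemetry.current_ee_pos()); print(h2,b,telemetry.current_wrist_force())
    h3=r.move_l(b+.055*d,vel=.05,guard=12); print(h3,telemetry.current_ee_pos(),telemetry.current_wrist_force(),telemetry.current_t())
    gripper_to(.046); r.hold(.3)
    c=np.array(telemetry.current_ee_pos())
    print(r.move_l([*c[:2],.2],vel=.15,guard=8),telemetry.current_t())
    r.move_to([.35,.1,.3],down(.007))
    for c in("top","side"):
        im=vision.snapshot(c); cv2.imwrite(f"pics/{c}4.png",im[:,:,::-1])
        for n in("handle","drawer_floor","scraper_center","spatula_grip"): print(c,n,[(np.round(x["at"],3),round(x["score"],2)) for x in models.mark_of(n,c)[:2]])
        g=models.regions_of("scraper_center",c)
        if g:
            v,u=np.nonzero(g[0]["pixels"]); w=np.array([ray(c,t,.05) for t in zip(u,v)],np.float32)
            print(g[0]["score"],len(u),cv2.minAreaRect(w[:,:2].astype(np.float32)),(u.min(),u.max(),v.min(),v.max()))
    print(telemetry.current_t())
```

```text
False [ 0.48797215 -0.07282843  0.12707942] [-0.51129164 -5.13257635 -5.96938586]
False [ 0.48784411 -0.07286745  0.10454631] [-1.98736047 -4.63706624 -2.57930654]
True [ 0.44250142 -0.07386033  0.10461306] [ 0.7810891   0.18961369 -0.03976111] 11.2667
False 13.075
top handle [(array([ 0.441, -0.074,  0.097]), 0.71)]
top drawer_floor [(array([ 0.511, -0.074,  0.031]), 0.62)]
top scraper_center [(array([ 0.508, -0.074,  0.033]), 0.49)]
top spatula_grip [(array([ 0.583, -0.006,  0.036]), 0.85)]
0.86 913 ((0.6110503673553467, -0.14235715568065643), (0.05676056444644928, 0.1428031027317047), 88.70936584472656) (np.int64(349), np.int64(372), np.int64(220), np.int64(277))
side handle [(array([ 0.444, -0.073,  0.093]), 0.81)]
side drawer_floor []
side scraper_center [(array([ 0.618, -0.139,  0.04 ]), 0.76)]
side spatula_grip [(array([ 0.575, -0.002,  0.038]), 0.84), (array([0.708, 0.414, 0.042]), 0.44)]
0.64 1300 ((0.6122555136680603, -0.15184727311134338), (0.14942115545272827, 0.06882096827030182), 2.9526255130767822) (np.int64(306), np.int64(374), np.int64(283), np.int64(317))
14.5667
```

```bash
python3 -c "
import cv2
im=cv2.imread('pics/top4.png')[180:340,230:430]; cv2.imwrite('pics/top4c.png',cv2.resize(im,None,fx=3.7,fy=3.7,interpolation=2))"
```

```text
(no output)
```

View pics/top4c.png

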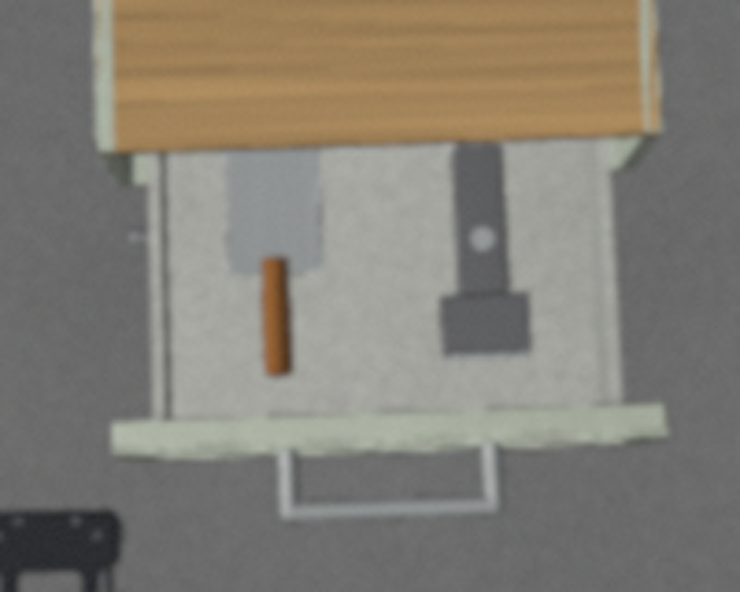

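The drawer is fully out: the handle is at x=0.442 and level. The crop shows the scraper at the right, with its head towards the front (485, 325) and its grip running back under the unit's top edge, so it has to come forward before lifting. The spatula is on the left. I'll refine the scraper's pose from pixels and grasp it.

Run:
```python
from h import *
P=lambda u,v,z: ray("top",(230+u/3.7,180+v/3.7),z)
head=P(486,354,.043); g0=P(483,292,.052); g1=P(478,150,.052); back=P(478,145,.052)
yaw=np.arctan2(*(g1-g0)[[1,0]]); print(head,g0,g1,yaw)
front=head[0]; cx=front+.0715; yaw=np.clip(yaw,-.1,.1)
gx=.610; gy=np.interp(gx,[g0[0],g1[0]],[g0[1],g1[1]]); print("cx",cx,"gy",gy)
a=np.pi/2+yaw; J=inverse_kinematics([gx,gy,.058],down(a)); J2=inverse_kinematics([gx,gy,.058],down(a-np.pi)); print(J,J2)
K=[inverse_kinematics([.474,.419,.04],down(b)) for b in (a,a-np.pi)]; print(K)
```

```text
[ 0.54369404 -0.14335811  0.043     ] [ 0.58436232 -0.14173553  0.052     ] [ 0.68069635 -0.14082188  0.052     ] 0.009483924147567503
cx 0.6151940445949668 gy -0.14149237990214897
[-3.38980358e-01  4.85587016e-01  1.63147781e+00 -4.44089210e-16
  1.02452783e+00 -1.91926061e+00] [-3.38980358e-01  4.85587016e-01  1.63147781e+00 -4.44089210e-16
  1.02452783e+00  1.22233204e+00]
[array([ 6.13965963e-01,  5.12506223e-01,  1.63505107e+00, -4.44089210e-16,
        9.94035360e-01, -9.66314288e-01]), array([ 6.13965963e-01,  5.12506223e-01,  1.63505107e+00, -4.44089210e-16,
        9.94035360e-01,  2.17527837e+00])]
```

Run:
```python
from h import *
q=down(np.pi/2+.0095); x,y=.613,-.1415
gripper_to(.066,25)
r.move_to([.56,y,.24],q); r.move_l([x,y,.20],vel=.2)
h=r.move_l([x,y,.0585],vel=.1,guard=8); print(h,telemetry.current_ee_pos())
gripper_to(0,25); print(telemetry.current_opening(),telemetry.current_finger_force(),telemetry.current_t())
z=telemetry.current_ee_pos()[2]
print(r.move_l([x,y,z+.008],vel=.05,guard=10))
print(r.move_l([x-.023,y,z+.008],vel=.05,guard=10),telemetry.current_wrist_force())
im=vision.snapshot("side"); cv2.imwrite("pics/side5.png",cv2.resize(im[180:380,220:460],None,fx=3,fy=3)[:,:,::-1])
print(telemetry.current_opening(),telemetry.current_t())
```

```text
False [ 0.61348762 -0.14167981  0.05920208]
0.033767854486826586 24.944158494472504 19.5083
False
False [ 0.2864321   0.48563022 -1.60928971]
0.03364999975628178 20.475
```

View pics/side5.png

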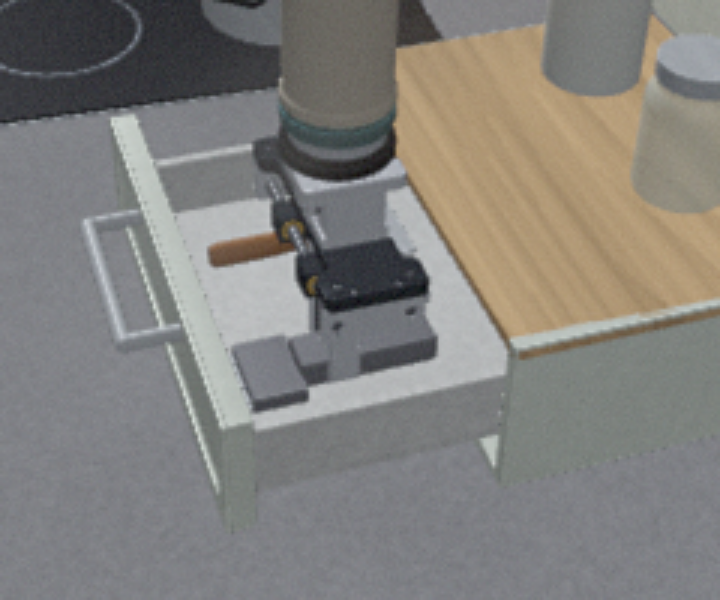

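The scraper is held flat (opening 33.7 mm) and clear of both the panel and the unit's top. Next: lift, carry and lay it down.

Run:
```python
from h import *
q=down(np.pi/2+.0095)
p=np.array(telemetry.current_ee_pos())
h=r.move_l([*p[:2],.26],vel=.12,guard=10); print(h,telemetry.current_opening())
if not h:
    r.hold(.1)
    q2=down(np.pi/2-.03)
    r.move_to([.472,.42,.2],q2)
    im=vision.snapshot("side"); print([(np.round(x["at"],3),x["score"]) for x in models.mark_of("scraper_center","side")[:2]], telemetry.current_opening())
    r.move_l([.472,.42,.06],vel=.1)
    h=r.move_l([.472,.42,.0345],vel=.02,guard=4); print(h,telemetry.current_ee_pos(),telemetry.current_wrist_force(),telemetry.current_t())
    im=vision.snapshot("side"); cv2.imwrite("pics/side6.png",cv2.resize(im[120:260,160:380],None,fx=3.5,fy=3.5)[:,:,::-1])
```

```text
False 0.03411407592597021
[(array([0.476, 0.418, 0.184]), 0.78)] 0.03379981013297465
True [0.47188855 0.41989626 0.03570938] [-0.53873504  0.14977605  4.13321865] 27.1667
```

View pics/side6.png

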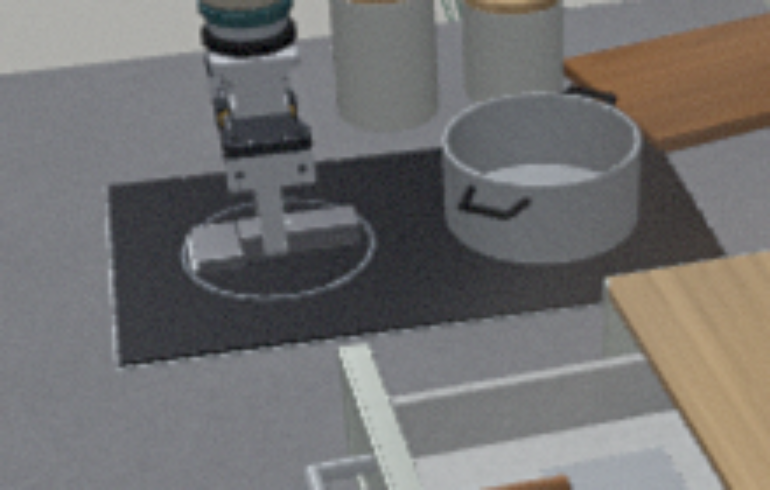

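The scraper lies on the hob within the ring (275, 235 in the crop), well clear of the pan. I'll release, retreat and check.

Run:
```python
from h import *
gripper_to(.06); r.hold(.2)
r.move_l([.472,.42,.2],vel=.12)
r.move_to([.3,.15,.3],down(np.pi/2-.03))
r.hold(.3)
for c in("top","side"):
    im=vision.snapshot(c); cv2.imwrite(f"pics/{c}7.png",im[:,:,::-1])
    for n in("scraper_center","ring","handle","spatula_grip","pan_center","bowl_center","soap_center"): print(c,n,[(np.round(x["at"],3),round(x["score"],2)) for x in models.mark_of(n,c)[:1]])
print(telemetry.current_t(),telemetry.current_wrist_force())
```

```text
top scraper_center [(array([0.475, 0.42 , 0.022]), 0.73)]
top ring [(array([0.475, 0.421, 0.007]), 0.82)]
top handle [(array([ 0.44 , -0.073,  0.097]), 0.95)]
top spatula_grip [(array([ 0.583, -0.009,  0.037]), 0.7)]
top pan_center [(array([0.705, 0.414, 0.044]), 0.71)]
top bowl_center [(array([ 0.422, -0.418,  0.036]), 0.7)]
top soap_center [(array([ 0.574, -0.468,  0.084]), 0.58)]
side scraper_center [(array([0.475, 0.423, 0.018]), 0.58)]
side ring [(array([0.479, 0.422, 0.009]), 0.68)]
side handle [(array([ 0.443, -0.075,  0.095]), 0.89)]
side spatula_grip [(array([0.577, 0.   , 0.039]), 0.88)]
side pan_center [(array([0.708, 0.413, 0.047]), 0.6)]
side bowl_center [(array([ 0.42 , -0.421,  0.03 ]), 0.69)]
side soap_center [(array([ 0.574, -0.462,  0.084]), 0.63)]
31.925 [-0.65938815 -0.82422409 -0.57055262]
```

View pics/top7.png

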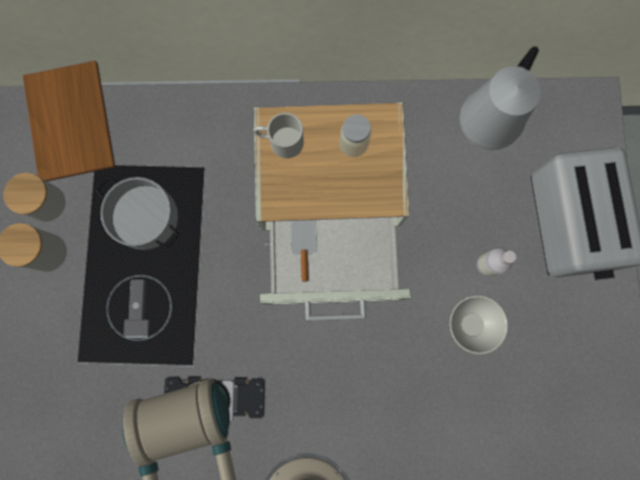

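The scraper is flat and centred in the ring (137, 307). The drawer is fully out and level, with the spatula still in it, and nothing else has moved. I'm handing it in.

```bash
python3 -c "
from plant import r
print(r.sign_off())"
```

```text
the job is handed in; nothing more can be done
None
```

I handed the job in at about 32 s, but the hand-in call gave no verdict; the last pictures show the scraper flat on the middle of the empty ring, the drawer fully out with its front down, the spatula still in it, and the pan, bowl and soap bottle unmoved.

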